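# Press a tap handle home with a quick clamp

## Task

The green tap handle is only started on its brass headgear: press it fully home in the orange quick clamp by pumping the trigger, and ease off as soon as you feel it bottom so that the plastic is not crushed. Then press the red release so that the jaw springs fully open, lift the tap out by its green handle and lay it gently in the grey tray on the cedar shelf. Work the jaw only by trigger and release, don't push the handle on by hand, and leave everything else where it is.

Things in the scene. Friction and masses are not known exactly. Their poses are not given: they have to be found in the camera images.
- clamp: One-hand ratchet bar clamp lying on its side, bolted to a plywood base; fixed. Origin on the bench under the bar's centre line. y runs along the bar from the orange body to the moving jaw; x points from the bar to the side where the jaws reach out and the tap lies; grip and trigger stick out to -x. All has its middle plane at z = 42 mm; body x -24 to 46, y -58 to 30, up to z = 57 mm.
- grip_side (a point): Middle of the trigger side of the clamp's fixed black grip (80 mm long, 20 mm thick, z 28 to 56 mm, running along the clamp's x). The trigger is squeezed towards it; fully squeezed it stops just short of the grip.
- trigger (a joint): Black trigger, pivoted about an upright axis at x = 38, y = -26.5 mm of the clamp: 0 = rest (sprung back), 0.40 rad = fully squeezed, at its stop. It swings to -y of the clamp. 1 rad draws the jaw in 38 mm: a full squeeze gives two ratchet teeth (12 mm), half a squeeze one; it must go back to rest after each squeeze to catch the next teeth.
- trigger_push (a point): Middle of the trigger's outer face (away from the grip), 88 mm from its pivot, z = 42 mm; moves with it, 35 mm to -y of the clamp in a full squeeze. Trigger 12 mm thick, z 30 to 54 mm, 24 mm more to its tip; free space outside it. Push here: 2 to 6 N while the jaw runs free, 7 to 10 N as the handle slides on, then up to 15 N within 5 mm when it bottoms.
- bar (a joint): Travel of the toothed bar with the moving jaw, in m: 0 = fully open, 0.066 = as far in as it goes. The ratchet holds it every 6 mm; a spring of about 6 N draws it back to 0 while the release is pressed. With the handle home and the tap against the fixed jaw it reads about 0.054; going on from there crushes the handle.
- jaw_face (a point): Centre of the moving jaw's soft black pad (44 mm wide, 30 mm high), 42 mm above the bench, looking to -y of the clamp; it gives about 1 mm per 20 N. Once the handle has bottomed, the jaw presses it with about 2.3 times the push on the trigger, less 8 N; the plastic stands 50 N.
- fixed_jaw_face (a point): Centre of the fixed jaw's rubber face, at x = 53, y = 36 mm of the clamp, looking to +y; the jaw is 32 mm high (top at z = 58 mm). From y = 51 to 78 mm a wooden V cradle (top below z = 50 mm) carries the tap's thread.
- release_pad (a point): Top centre of the red release pad (22 by 20 mm) over the clamp's bar, 63 mm above the bench. Pressed straight down it takes 3 N to start and 5 to 6 N in all; it frees the jaw after about 4 mm and stops after about 6 mm, and springs up again. Hold it down until the jaw is open (about half a second).
- wheel (a joint): How far the green handle has been pushed along the spindle, in m: 0 = only started (8 mm proud), 0.008 = fully home on its shoulder. It slides stiffly (about 8 N) and stays where it is left.
- wheel_center (a point): Centre of the green six-lobed plastic tap handle, 64 mm over the lobes, 18 mm thick; its axis is level, along the clamp's y, 42 mm above the bench (top at 74 mm). Its outer face looks at the moving jaw, with 54 mm free once that is open; behind it 12 mm of brass of 16 mm diameter, then a 28 mm hexagon 6 mm long. Pinch it across its thickness, from above.
- tap_end (a point): Centre of the end face of the brass headgear, away from the handle; with the handle home it is 71 mm from the handle's centre and the tap 80 mm long, 190 g. From this end: 14 mm stub of 18 mm diameter, 30 mm thread of 24 mm, 6 mm hexagon. It starts up to 5 mm off the fixed jaw and slides up to it when pressed.
- tray_floor (a point): Centre of the inner floor of the grey parts tray, fixed on the cedar shelf: inside 152 mm along its x, 122 mm along its y, 22 mm deep, walls 4 mm; floor 94 mm above the bench. Cedar slats behind it (to -y) rise to 240 mm above the bench, from about 110 mm behind this point.
- tyre_lever: Steel tyre lever, 190 mm long, lying at the back of the cedar shelf; leave it.
- gate_hinge: Grey gate hinge, 110 by 36 mm, lying on the shelf; leave it.
- cooker_valve: Aluminium pressure cooker valve, 34 mm diameter, 46 mm high, standing on the shelf; leave it.
- bucket_clip: Blue bucket handle clip, 50 by 22 mm, on the shelf; leave it.
- spanner: Steel spanner lying on the bench beyond the clamp; leave it.
- washer_jar: Clear jar with yellow cap, 70 mm high, on the bench to the left; leave it.
- oil_can: Red can, 130 mm high, on the bench to the left; leave it.
There are look-alikes about, which are no part of the job. Of the things like the part that bears wheel, leave any that is black; of the rest the smaller one is meant.

How it is judged:
On the way, in this order (a step that is already met when the one before it is completed fails the run):
1. the clamp's jaw presses the green handle fully home (within 0.8 mm) (value of joint wheel above 0.0072 m and contact force between jaw_pad and tap above 3 N), for 0.1 s.
2. the release is pressed and the jaw has sprung fully open (within 4 mm) (value of joint bar below 0.004 m), for 0.1 s.
At the end, for the whole second after the job is handed in: The green handle is still fully home (within 1.2 mm) on the headgear, the whole tap lies at rest inside the grey tray on its floor, let go, and the clamp's jaw is fully open (within 4 mm) (value of joint wheel above 0.0068 m and value of joint bar below 0.004 m and x of wheel_center in the frame of tray_floor between -0.076 and 0.076 m and y of wheel_center in the frame of tray_floor between -0.061 and 0.061 m and x of tap_end in the frame of tray_floor between -0.076 and 0.076 m and y of tap_end in the frame of tray_floor between -0.061 and 0.061 m and z of wheel_center in the frame of tray_floor between 0 and 0.04 m and linear speed of tap below 0.03 m/s and angular speed of tap below 0.3 rad/s); the robot touches nothing.
It fails at once if the jaw crushes the handle (more than 50 N) (contact force between jaw_pad and tap above 50 N).
It fails at once if the moving jaw or its bar is pushed by hand (contact force between any of the fingers, the arm and bar above 4 N).
It fails at once if the handle is pushed on by hand before it is home (value of joint wheel below 0.0068 m and contact force between the fingers and tap above 4 N).
It fails at once if the tap is dropped or rammed into the tray (more than 45 N) (contact force between tap and tray above 45 N).
It fails at once if something else is moved more than 30 mm (distance of any of tyre_lever, gate_hinge, cooker_valve, bucket_clip, spanner, washer_jar, oil_can from where it was at the start of the episode above 0.03 m).
It also fails if it takes over 72 s, if anything falls off the work surface, if the arm or the gripper's body presses on something with over 40 N, if the wrist force passes 120 N, or if a joint passes its speed limit or range.

## Robot

A 7-joint arm with a two-finger parallel gripper is mounted at the origin on the work surface. World frame = base frame: x ahead of the robot, y to its left, z up, the work surface at z = 0. Lengths are in m, angles in rad, forces in N, time in s.
With the tool pointing down it reaches from about 0.4 to 0.9 m from the base axis. Payload 5.5 kg.
Tool frame: the origin (TCP) lies midway between the tips of the shut fingers; the grasp point (between the pads) lies 19 mm behind it (manip.grip_depth is the distance from the TCP to the grasp point, in m); z points along the fingers, y is the line along which they close (so a half turn about z gives the same grasp; the last joint's range is limited). The gripper opens to 92 mm and grips with 3 to 60 N. Pads are 19 mm wide; open, the fingers measure 130 mm over their backs; the gripper's body (75 mm by 190 mm) begins 47 mm behind the grasp point.
Start: joints at [-0.922, 0.501, -0.427, 1.55, 0.221, 1.138, -0.21], TCP at [0.245, 0.602, 0.191] pointing down, gripper open.
Joint ranges: [-2.88, 2.88], [-0.31, 2.03], [-1.54, 1.56], [0.2, 2.42], [-1.41, 4.55], [0.19, 2.02], [-2.57, 2.57]. Speed limits (rad/s): [2.57, 2.57, 3.14, 3.14, 3.14, 3.14, 3.14].

## Interface

Orientations are given as a unit quaternion [x, y, z, w].
In Python, from bench import manip, effector, viewer gives the robot as it stands. Calls block until the motion is done:
- manip.move_pose(position, orientation): joint-space move of the TCP to a pose.
- manip.servo_line(position, ori=None, vel=0.15): straight line of the TCP; ori=None keeps the orientation; vel is the mean speed in m/s.
- manip.movej(angles): joint-space move.
- effector.open_jaws() and effector.close(f_grip=None): open the fingers fully, or close them until they stop; f_grip is the grip in N (None keeps the last).
- manip.sleep(seconds).
- manip.solve_ik(position, orientation): joint angles nearest the present ones, or None.
- viewer.get_image(name): name is "scene" or "top" or "wrist"; returns the picture (480x640x3 uint8, red, green, blue); there is no depth.
- viewer.get_calibration(name): a dict with "vfov" (degrees; the focal length in pixels is half the picture's height over the tangent of half this angle, whatever the lens; pixels are square), "cx", "cy" (the principal point, pixels), "eye" and "attitude" of the camera in the world. Camera axes: x right, y down, z forward; pixel columns grow to the right and rows downward; lengths in m; the calibration is good to about 2 mm. A picture is of the moment at which its call begins: read the wrist's pose just before it. get_calibration takes no time and is no camera call; for the wrist camera it gives the pose at the moment of the call.
A pose or a line that the arm cannot do raises manip.PlanningError and nothing moves.
- manip.hand_in(): hands the job in; it is judged then, once.
Readings, each from a call of its own:
- manip.current_clock(): time.
- manip.current_q(): joint angles.
- manip.current_joint_velocities(): joint speeds.
- manip.current_tau(): joint torques, N m.
- manip.current_tool_pos(): TCP position.
- manip.current_tcp_rot(): TCP orientation.
- manip.current_force(): force on the tool from outside, world axes, zero at the start.
- manip.current_wrist_torque(): the same for the moment, N m.
- manip.current_finger_gap(): finger opening in m.
- manip.current_gripper_force(): force on a finger pad.
Only numpy, scipy, OpenCV 4.12 (cv2) and the standard library are available. Lean on these libraries where they do the work, as an engineer would, in place of code of your own. Each camera call takes 0.05 s, during which the arm holds its last target. There are 200 camera calls.

## Working session

There is one attempt and no reset: what is moved stays moved. The work goes in short steps, each a Python script; the robot and the scene stay as the last script left them, time stands still between calls to the robot, and variables do not carry over. Pictures are saved under pics/ and viewed, at most 10 in all, crops included, and the job is handed in when it is done.

```bash
ls; mkdir -p pics
python3 - <<'E'
from bench import manip, effector, viewer
import cv2
for n in ["scene","top"]:
    im=viewer.get_image(n); cv2.imwrite(f"pics/{n}0.png",im[:,:,::-1]); print(n,viewer.get_calibration(n))
print(viewer.get_calibration("wrist"),manip.current_tool_pos(),manip.current_tcp_rot(),manip.current_clock(),manip.grip_depth)
E
```

```text
pics
scene {'vfov': 57.335032606907205, 'cx': 312.04725763525647, 'cy': 237.6127396806865, 'eye': array([ 1.11922113, -0.66945819,  0.72303898]), 'attitude': array([ 0.82951587,  0.32548339, -0.16039163, -0.42454507])}
top {'vfov': 50.49189259693681, 'cx': 323.0171847393726, 'cy': 230.3534792606952, 'eye': array([ 0.27986927, -0.03919571,  1.29769619]), 'attitude': array([-0.69889667,  0.70723102, -0.07570807,  0.07507339])}
{'vfov': 58.068844300988076, 'cx': 320.08791086378346, 'cy': 245.04409909630166, 'eye': array([0.17325198, 0.63023819, 0.38345076]), 'attitude': array([0.82078565, 0.55288943, 0.07931085, 0.11972458])} [0.24438647 0.60156802 0.18968674] [ 1.91687273e-01  9.81455669e-01 -8.49643966e-04 -1.91850514e-04] 0.1 0.0188
```

View pics/scene0.png

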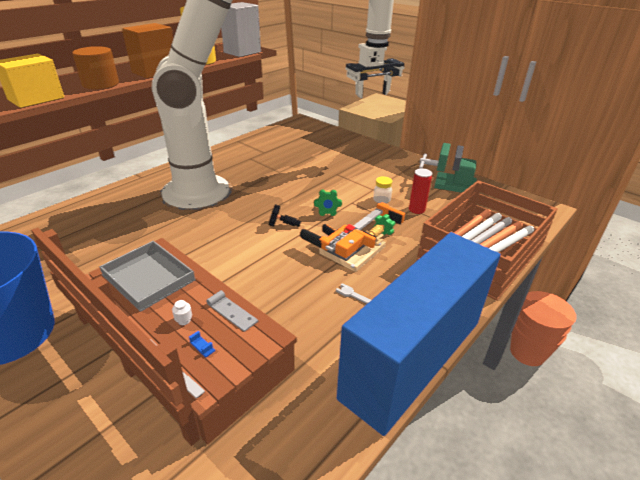

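View pics/top0.png

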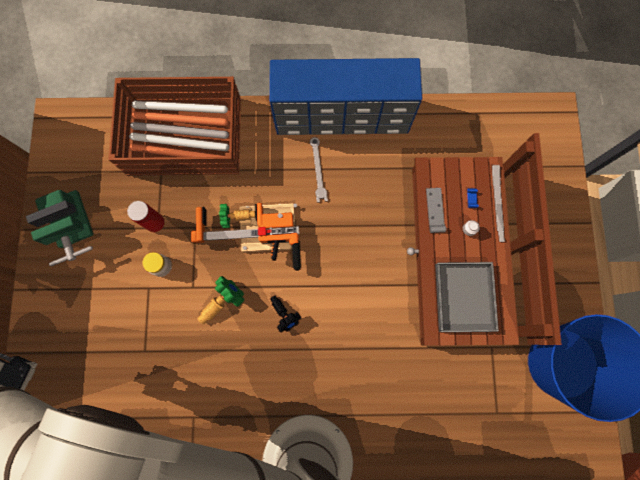

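The top view shows the clamp at about (255,232), with its y axis to image-left (world +y). The red release is at (264,232), the started handle at (224,215) with the tap pointing right, and the tray at (467,297). The loose larger green tap at (229,291) and the black one at (286,315) are look-alikes. Next I'll convert these to world positions and take a closer wrist look.

```bash
cat > h.py <<'E'
from bench import manip, effector, viewer
import numpy as np, cv2
from scipy.spatial.transform import Rotation as R
def f(c): return 240/np.tan(np.radians(c['vfov']/2))
def ray(c,p,z):
    d=R.from_quat(c['attitude']).apply([(p[0]-c['cx'])/f(c),(p[1]-c['cy'])/f(c),1]); e=c['eye']
    return e+d*(z-e[2])/d[2]
def proj(c,P):
    v=R.from_quat(c['attitude']).inv().apply(np.asarray(P)-c['eye']); return v[...,:2]/v[...,2:]*f(c)+[c['cx'],c['cy']]
def down(yaw): # tool z down, tool y axis at angle yaw+90deg ; tool x axis at yaw
    x=np.array([np.cos(yaw),np.sin(yaw),0]); z=np.array([0,0,-1.]); return R.from_matrix(np.c_[x,np.cross(z,x),z]).as_quat()
def save(n,im): cv2.imwrite(f"pics/{n}.png",im[:,:,::-1])
E
python3 - <<'E'
from h import *
c=viewer.get_calibration("top")
for n,p,z in [("release",(264,232),.063),("wheel",(224,215),.06),("jaw",(199,223),.057),("baropen",(205,239),.05),("body",(297,236),.057),("trigger",(275,256),.054),("griptip",(297,266),.056)]+[("tray%d"%i,p,.12) for i,p in enumerate([(438,263),(494,263),(498,331),(441,331)])]: print(n,ray(c,p,z).round(4))
# wrist cam offset in tool frame
w=viewer.get_calibration("wrist"); T=R.from_quat(manip.current_tcp_rot())
print(T.inv().apply(w['eye']-manip.current_tool_pos()), (T.inv()*R.from_quat(w['attitude'])).as_matrix().round(3))
for yaw in (0,np.pi,-np.pi/2,np.pi/2):
    q=manip.solve_ik([.5,.1,.3],down(yaw)); print(yaw,q)
E
```

```text
release [0.5453 0.1045 0.063 ]
wheel [0.5907 0.2056 0.06  ]
jaw [0.5716 0.2682 0.057 ]
baropen [0.5319 0.2533 0.05  ]
body [0.5354 0.023  0.057 ]
trigger [0.4862 0.0776 0.054 ]
griptip [0.4603 0.0231 0.056 ]
tray0 [ 0.4542 -0.3093  0.12  ]
tray1 [ 0.4526 -0.4401  0.12  ]
tray2 [ 0.2969 -0.4362  0.12  ]
tray3 [ 0.2984 -0.3068  0.12  ]
[ 0.0767044  -0.00053959 -0.19375948] [[ 0.    -0.959 -0.284]
 [ 1.     0.    -0.   ]
 [ 0.    -0.284  0.959]]
0 [-0.41997653  0.12165013  0.18743921  1.77318495 -0.02383903  1.24895318
 -1.79714505]
3.141592653589793 [-0.04916655  0.13185636 -0.22221249  1.76131615  0.03052001  1.25176486
  1.29170891]
-1.5707963267948966 [ 0.86086396  0.45647885 -1.44819228  1.73830508  0.46314716  1.36657142
  2.46715238]
1.5707963267948966 [-0.22455273  0.12464546 -0.02816128  1.76694421  0.00368876  1.25005393
 -0.2536586 ]
```

Run:
```python
from h import *
effector.close()
manip.move_pose([.52,.13,.27],down(np.pi))
c=viewer.get_calibration("wrist"); im=viewer.get_image("wrist"); save("w1",im)
np.save("w1.npy",im); import pickle; pickle.dump(c,open("w1.pkl","wb"))
print(manip.current_tool_pos(),manip.current_force(),manip.current_clock())
```

```text
[0.51971819 0.13128645 0.26987386] [ 0.09532047  0.42137115 -0.8268626 ] 3.5833
```

View pics/w1.png

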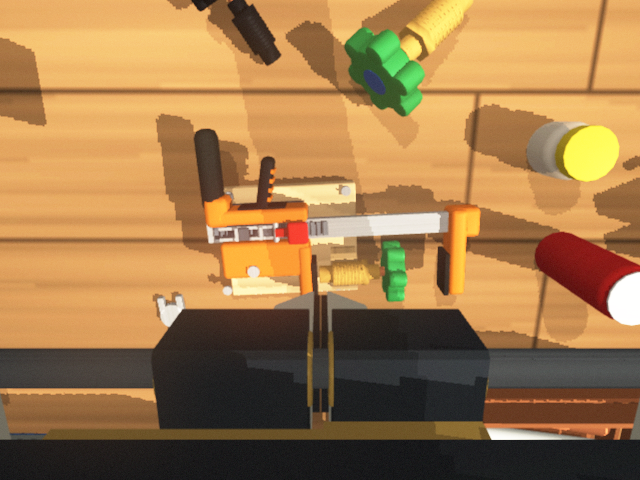

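The wrist view shows the red release at (298,233), the bar running right to the orange jaw with its black pad at (443,270), and the green handle at (395,271). The trigger's tip is at (268,160), with the grip left of it (207,165). I'll refine these with colour masks.

Run:
```python
from h import *
import pickle
im=np.load("w1.npy"); c=pickle.load(open("w1.pkl","rb"))
hsv=cv2.cvtColor(im,cv2.COLOR_RGB2HSV); H,S,V=[hsv[...,i].astype(int) for i in range(3)]
def blob(m,box):
    x0,y0,x1,y1=box; k=np.zeros(m.shape,np.uint8); k[y0:y1,x0:x1]=m[y0:y1,x0:x1]
    n,l,s,ce=cv2.connectedComponentsWithStats(k); i=1+s[1:,4].argmax(); return l==i,s[i],ce[i]
m,s,ce=blob(((H<5)|(H>175))&(S>180)&(V>120),(280,215,320,250)); print("red",s,ce,ray(c,ce,.063))
m,s,ce=blob((H>45)&(H<80)&(S>100),(370,230,420,310)); print("green",s,ce,ray(c,ce,.06),ray(c,ce,.042))
for col in range(s[0],s[0]+s[2]+1,3): r=np.where(m[:,min(col,639)])[0]; print(col,r.min() if len(r) else None,r.max() if len(r) else None,end='; ')
print()
m,s,ce=blob((S<60)&(V>130),(325,205,448,245)); print("bar",s)
for nm,fn in (("top",np.min),("bot",np.max)):
    cols=np.arange(335,440,5); rows=[fn(np.where(m[:,k])[0]) for k in cols]; p=np.polyfit(cols,rows,1)
    a=ray(c,(335,np.polyval(p,335)),.05);b=ray(c,(435,np.polyval(p,435)),.05); print(nm,a,b,"dir deg",np.degrees(np.arctan2(*(b-a)[[1,0]])))
m,s,ce=blob(V<75,(250,150,285,212)); print("trigger",s,ce)
for r in range(s[1],s[1]+s[3],4): k=np.where(m[r])[0]; print(r,k.min(),k.max(),ray(c,(k.max(),r),.054)[:2].round(4),end='; ')
print()
m,s,ce=blob(V<75,(185,120,235,212)); print("grip",s,ce)
for r in range(s[1],s[1]+s[3],6): k=np.where(m[r])[0]; print(r,k.min(),k.max(),ray(c,(k.max(),r),.056)[:2].round(4),end='; ')
m,s,ce=blob(V<60,(432,240,452,300)); print("pad",s,ce,ray(c,ce,.057),ray(c,(s[0],ce[1]),.057))
big=cv2.resize(im[110:310,180:500],None,fx=2.5,fy=2.5,interpolation=cv2.INTER_CUBIC); save("w1c",big)
```

```text
red [280 222  28  22 460] [295.4        232.43478261] [0.54895391 0.10700973 0.063     ]
green [ 381  241   26   60 1244] [393.58038585 270.31350482] [0.58836528 0.20356213 0.06      ] [0.59485215 0.20681756 0.042     ]
381 258 265; 384 241 291; 387 241 299; 390 241 300; 393 241 300; 396 241 300; 399 243 300; 402 248 299; 405 273 285; 
bar [ 325  212  123   26 2527]
top [0.53690601 0.14524309 0.05      ] [0.53134658 0.24274188 0.05      ] dir deg 93.26350068126064
bot [0.55638341 0.145471   0.05      ] [0.55166124 0.24431353 0.05      ] dir deg 92.73520860063715
trigger [260 157  14  20  79] [264.87341772 163.63291139]
157 266 270 [0.4787 0.0838]; 161 262 273 [0.4824 0.0865]; 165 261 263 [0.4861 0.0771]; 169 261 263 [0.4898 0.0769]; 173 260 264 [0.4935 0.0777]; 
grip [194 129  29  72 686] [205.87755102 156.79883382]
129 206 209 [0.4535 0.0293]; 135 195 215 [0.4588 0.0344]; 141 195 217 [0.4642 0.0359]; 147 196 217 [0.4695 0.0355]; 153 196 218 [0.475  0.0361]; 159 197 219 [0.4804 0.0367]; 165 198 219 [0.4859 0.0363]; 171 199 220 [0.4915 0.0369]; 177 200 221 [0.4971 0.0375]; 183 200 221 [0.5027 0.0371]; 189 201 204 [0.5084 0.0206]; 195 202 203 [0.5142 0.0193]; pad [437 259   8  35 184] [441.09782609 276.28804348] [0.59570664 0.25205137 0.057     ] [0.59571482 0.24794412 0.057     ]
```

View pics/w1c.png

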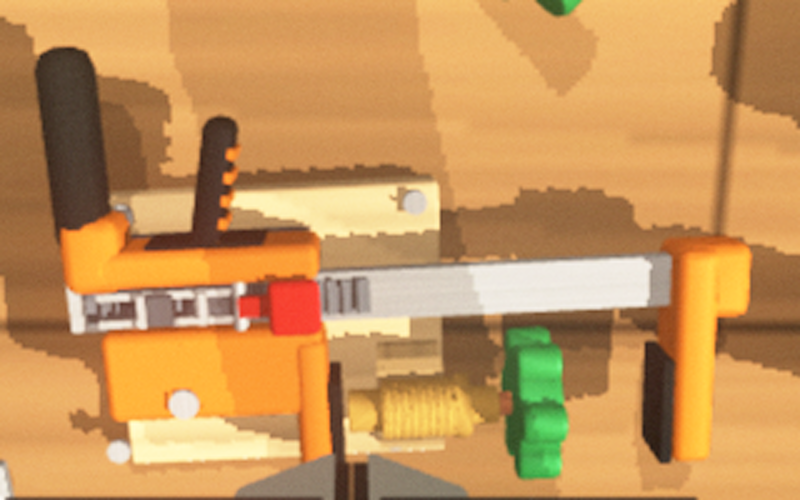

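```bash
cat >> h.py <<'E'
A=np.radians(3.0); CX=np.array([np.cos(A),np.sin(A),0]); CY=np.array([-np.sin(A),np.cos(A),0]); Q=down(np.pi+A)
P0=np.array([.498,.125,.036])   # start of push line; s = travel along -CY
def F(): return float(np.mean([manip.current_force()@CY for _ in range(3)]))
def go(s,v=.15): manip.servo_line(P0-CY*s,vel=v)
def act(): return float((P0-manip.current_tool_pos())@CY)
E
python3 - <<'E'
from h import *
manip.move_pose(P0+[0,0,.08],Q); manip.servo_line(P0); manip.sleep(.2)
b=F(); print("base",b,manip.current_clock())
s=0
while s<.035:
    s+=.003; go(s,.1); f=F()-b; print(round(s,4),round(act(),4),round(f,2),round(manip.current_clock(),2))
    if f>1.2: break
E
```

```text
base -0.3289477964090347 5.1333
0.003 0.0034 0.22 5.38
0.006 0.0064 0.68 5.63
0.009 0.0093 0.55 5.88
0.012 0.0123 0.27 6.13
0.015 0.0153 0.57 6.38
0.018 0.0183 0.35 6.63
0.021 0.0213 -0.01 6.88
0.024 0.0243 0.11 7.13
0.027 0.0273 0.21 7.38
0.03 0.0303 0.83 7.63
0.033 0.0333 0.65 7.88
0.036 0.0363 -0.55 8.13
```

Run:
```python
from h import *
b=-.05; s=.036
while s<.072:
    s+=.004; go(s,.1); manip.sleep(.05); f=F()-b; print(round(s,4),round(act(),4),round(f,2),round(manip.current_clock(),2))
    if f>7: break
save("w2",viewer.get_image("wrist"))
```

```text
0.04 0.0402 -0.72 8.43
0.044 0.0442 0.27 8.73
0.048 0.0482 -0.1 9.03
0.052 0.0522 0.14 9.33
0.056 0.0562 0.22 9.63
0.06 0.0602 -1.12 9.93
0.064 0.0642 -0.23 10.23
0.068 0.0682 -0.19 10.53
0.072 0.0722 0.48 10.83
```

View pics/w2.png

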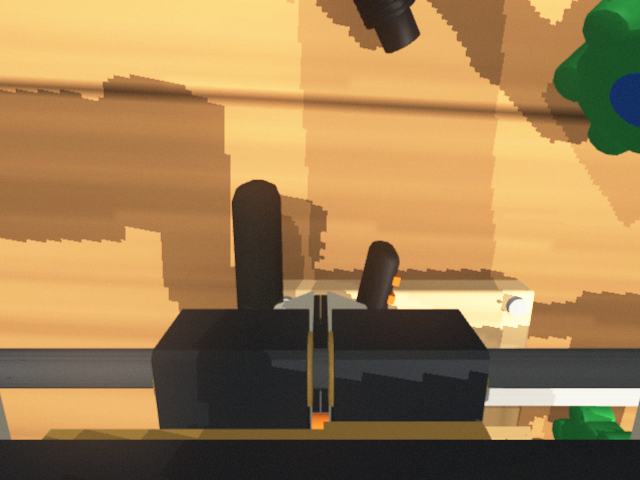

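The picture shows the shut fingertips at (320,300), between the grip (258,240) and the trigger (380,270). So they passed the trigger without touching it, and I'll check the height and geometry.

Run:
```python
from h import *
c=viewer.get_calibration("wrist"); p=manip.current_tool_pos(); print(p,R.from_quat(manip.current_tcp_rot()).as_matrix().round(3),manip.current_finger_gap(),manip.current_force())
print("tcp px",proj(c,p),"finger 40mm up",proj(c,p+[0,0,.04]))
for x in (.475,.486,.498): print(x,proj(c,[x,.088,.054]))
for px in ((380,243),(398,282),(395,300),(365,300)): print(px,ray(c,px,.054))
for px in ((282,220),(258,182)): print(px,ray(c,px,.056))
```

```text
[0.50176929 0.05307993 0.03600703] [[-0.999 -0.052  0.   ]
 [-0.052  0.999  0.   ]
 [-0.     0.    -1.   ]] 0.00043756307330767864 [ 0.79476401  1.46033616 -0.439863  ]
tcp px [321.34928372 283.9978316 ] finger 40mm up [321.56369614 321.84445564]
0.475 [407.06137077 244.92005632]
0.486 [404.26828311 269.35240909]
0.498 [401.32602848 295.08959021]
(380, 243) [0.47475859 0.07646801 0.054     ]
(398, 282) [0.49195315 0.08590568 0.054     ]
(395, 300) [0.50047328 0.08546438 0.054     ]
(365, 300) [0.50116979 0.07226788 0.054     ]
(282, 220) [0.46647828 0.03491693 0.056     ]
(258, 182) [0.45132834 0.02485595 0.056     ]
```

Run:
```python
from h import *
c=viewer.get_calibration("scene"); im=viewer.get_image("scene"); p=proj(c,manip.current_tool_pos()); print(p)
x,y=p.astype(int); print(x,y, proj(c,np.array([[.4985,.088,.042],[.4985,.088,.054],[.475,.08,.054],[.475,.08,.03]])))
a=cv2.resize(im[y-60:y+40,x-50:x+50],(400,400),interpolation=cv2.INTER_CUBIC)
w=cv2.imread("pics/w2.png")[:,:,::-1]; b=cv2.resize(w[220:320,260:360],(400,400),interpolation=cv2.INTER_CUBIC)
save("z2",np.hstack([a,b]))
```

```text
[322.03452981 236.59452048]
322 236 [[329.69676941 228.85141487]
 [329.84758046 225.20294224]
 [321.36545413 223.05201329]
 [321.16679604 230.28337554]]
```

View pics/z2.png

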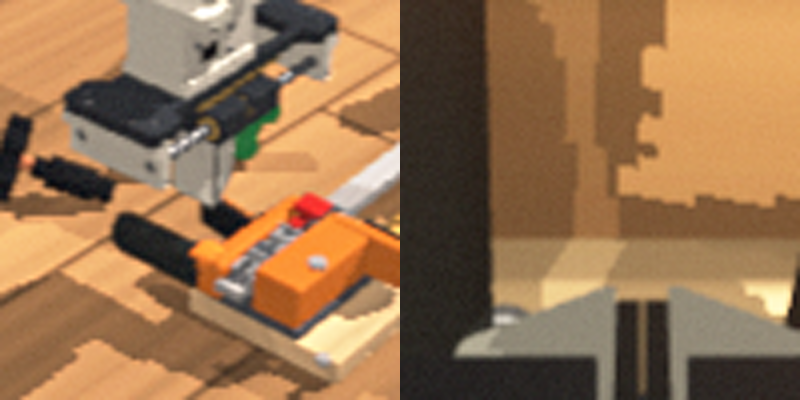

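Run:
```python
from h import *
s=viewer.get_calibration("scene"); w=viewer.get_calibration("wrist"); p=manip.current_tool_pos()
for dz in (0,.01,.02,.03,.04): print(dz,proj(s,p+[0,0,dz]).round(1),proj(w,p+[0,0,dz]).round(1),proj(w,p+[-.0095,0,dz]).round(1))
q=manip.current_q(); print(q)
t=viewer.get_calibration("top"); im=viewer.get_image("top"); x,y=proj(t,p).astype(int); print(x,y)
```

```text
0 [322.  236.6] [321.3 283.9] [322.4 265.2]
0.01 [322.1 233.5] [321.4 292. ] [322.5 272.5]
0.02 [322.2 230.5] [321.4 300.9] [322.6 280.6]
0.03 [322.3 227.4] [321.5 310.8] [322.7 289.5]
0.04 [322.4 224.2] [321.6 321.8] [322.9 299.4]
[ 0.03111407  0.44418032 -0.22814454  2.03395227  0.15517035  0.67946997
  1.32652246]
285 250
```

Both views put the real fingertips about 28 mm above the reported TCP, which means the sweep went over the trigger. I'll go back out, descend further under force watch, push slightly further out, and look for contact.

```bash
sed -i 's/^P0=.*/P0=np.array([.488,.115,.010])/' h.py
python3 - <<'E'
from h import *
manip.servo_line(manip.current_tool_pos()+[0,0,.06],vel=.25)
manip.servo_line(P0+[0,0,.05],vel=.3); fz0=manip.current_force()[2]
for z in (.03,.018,.010):
    manip.servo_line(np.r_[P0[:2],z],vel=.1); fz=manip.current_force()[2]-fz0; print(z,round(fz,2))
    if fz>5: raise SystemExit
manip.sleep(.1); b=np.mean([F() for _ in range(3)]); print("base",b,manip.current_clock())
s=.006
while s<.05:
    s+=.004; go(s,.1); f=F()-b; print(round(s,4),round(act(),4),round(f,2),round(manip.current_clock(),2))
    if f>2: break
save("w3",viewer.get_image("wrist")); save("s3",viewer.get_image("scene"))
E
```

```text
0.03 0.3
0.018 0.58
0.01 -0.14
base -1.3583977973380719 12.8333
0.01 0.0108 2.04 13.08
```

```bash
cat >> h.py <<'E'
def Fs(n=5):
    v=[]
    for _ in range(n): v.append(manip.current_force()@CY); manip.sleep(.02)
    return float(np.mean(v)),float(np.std(v))
E
python3 - <<'E'
from h import *
s=.010
while s<.05:
    s+=.003; go(s,.1); f,d=Fs(); print(round(s,4),round(act(),4),round(f,2),round(d,2),round(manip.current_clock(),2))
    if f>3: break
E
```

```text
0.013 0.0129 0.1 0.16 13.52
0.016 0.016 0.3 0.54 13.85
0.019 0.0186 2.28 0.43 14.18
0.022 0.0216 4.09 0.25 14.52
```

Contact at s ≈ 0.017. First full squeeze next, with force monitoring.

Run:
```python
from h import *
s=.022
while s<.0565:
    s+=.006 if s<.046 else .003; go(s,.12); f,d=Fs(3); print(round(s,4),round(act(),4),round(f,2),round(manip.current_clock(),2))
    if f>8: break
go(.010,.25); print(manip.current_clock(),Fs())
c=viewer.get_calibration("wrist"); im=viewer.get_image("top"); save("t3",im)
```

```text
0.028 0.0276 4.64 14.82
0.034 0.0336 3.48 15.12
0.04 0.0395 4.93 15.42
0.046 0.0455 4.57 15.72
0.052 0.0516 4.41 16.02
0.055 0.0544 4.53 16.32
0.058 0.0572 5.65 16.62
16.9583 (-0.5813369922838592, 0.43592104011818056)
```

```bash
cat >> h.py <<'E'
def jaw(im):
    h=cv2.cvtColor(im,cv2.COLOR_RGB2HSV); m=(h[...,0]>8)&(h[...,0]<16)&(h[...,1]>215)&(h[...,2]>150)
    k=m[205:245,180:240].sum(0); return k.tolist()
E
python3 - <<'E'
from h import *
print(jaw(cv2.imread("pics/top0.png")[:,:,::-1])); print(jaw(cv2.imread("pics/t3.png")[:,:,::-1]))
for i in range(2):
    go(.040,.2); go(.0565,.12); f,d=Fs(3); print(round(act(),4),round(f,2)); go(.010,.25); print(manip.current_clock())
print(jaw(viewer.get_image("top")))
E
```

```text
[0, 0, 0, 0, 0, 0, 0, 0, 0, 0, 0, 2, 3, 2, 1, 2, 4, 0, 2, 2, 14, 8, 0, 0, 0, 0, 0, 0, 0, 0, 0, 0, 0, 0, 0, 0, 0, 0, 0, 0, 0, 0, 0, 0, 0, 0, 0, 0, 0, 0, 0, 0, 0, 0, 0, 0, 0, 0, 0, 0]
[0, 0, 0, 0, 0, 0, 0, 0, 0, 0, 0, 0, 0, 0, 0, 0, 2, 0, 1, 3, 2, 1, 0, 1, 2, 10, 14, 0, 0, 0, 0, 0, 0, 0, 0, 0, 0, 0, 0, 0, 0, 0, 0, 0, 0, 0, 0, 0, 0, 0, 0, 0, 0, 0, 0, 0, 0, 0, 0, 0]
0.0563 4.9
18.0583
0.0568 4.84
19.025
[0, 0, 0, 0, 0, 0, 0, 0, 0, 0, 0, 0, 0, 0, 0, 0, 0, 0, 0, 0, 0, 0, 0, 0, 0, 0, 0, 2, 0, 1, 1, 2, 1, 0, 0, 0, 0, 0, 0, 0, 0, 0, 0, 0, 0, 0, 0, 0, 0, 0, 0, 0, 0, 0, 0, 0, 0, 0, 0, 0]
```

The jaw has moved about 16 px, roughly 36 mm, as expected. The fourth squeeze starts pressing the handle, so I'll take it in careful steps.

Run:
```python
from h import *
go(.018,.15); s=.018
while s<.0565:
    s+=.0035; go(s,.12); f,d=Fs(3); print(round(s,4),round(act(),4),round(f,2),round(manip.current_clock(),2))
    if f>10.5: break
```

```text
0.0215 0.0213 4.63 19.62
0.025 0.0243 5.04 19.93
0.0285 0.0277 5.25 20.23
0.032 0.0313 5.04 20.52
0.0355 0.0345 5.38 20.82
0.039 0.038 5.51 21.12
0.0425 0.041 7.09 21.43
0.046 0.0438 8.43 21.73
0.0495 0.0471 8.76 22.02
0.053 0.0507 8.38 22.32
0.0565 0.0542 8.09 22.62
```

Run:
```python
from h import *
go(.010,.25); go(.018,.15); s=.018; 
while s<.056:
    s+=.0015; go(s,.08); f,d=Fs(3); print(round(s,4),round(act(),4),round(f,2),round(manip.current_clock(),2))
    if f>11: break
manip.sleep(.25); print("hold",Fs(3));
```

```text
0.0195 0.0196 2.57 23.51
0.021 0.0208 3.32 23.81
0.0225 0.0222 4.55 24.11
0.024 0.0234 5.42 24.41
0.0255 0.0248 5.51 24.71
0.027 0.0263 5.23 25.01
0.0285 0.0278 5.58 25.31
0.03 0.0293 5.07 25.61
0.0315 0.0309 5.31 25.91
0.033 0.0324 5.55 26.21
0.0345 0.0339 5.06 26.51
0.036 0.0353 5.11 26.81
0.0375 0.0365 6.5 27.11
0.039 0.0375 7.09 27.41
0.0405 0.0386 7.68 27.71
0.042 0.0399 8.25 28.01
0.0435 0.0413 8.02 28.31
0.045 0.0424 9.0 28.61
0.0465 0.0434 10.01 28.91
0.048 0.0445 11.84 29.21
hold (11.395201985421656, 0.09444871552907287)
```

The force rose from the 8 N plateau to about 12 N, so it is bottoming. One or two small steps will confirm that before I ease off.

Run:
```python
from h import *
s=.048
while s<.0525:
    s+=.001; go(s,.08); f,d=Fs(3); print(round(s,4),round(act(),4),round(f,2),round(manip.current_clock(),2))
    if f>13.2: break
manip.sleep(.2); go(.010,.2); print(Fs(3),manip.current_clock())
manip.servo_line(P0-CY*.01+[0,0,.10],vel=.3)
manip.servo_line(np.array([.5,.12,.25]),vel=.3)
c=viewer.get_calibration("wrist"); im=viewer.get_image("wrist"); save("w4",im); np.save("w4.npy",im)
import pickle; pickle.dump(c,open("w4.pkl","wb")); print(manip.current_clock())
```

```text
0.049 0.0452 11.5 29.81
0.05 0.0459 12.14 30.11
0.051 0.0465 12.93 30.41
0.052 0.0473 13.8 30.71
(-0.40227101800474147, 0.23303612052091643) 31.3167
32.475
```

View pics/w4.png

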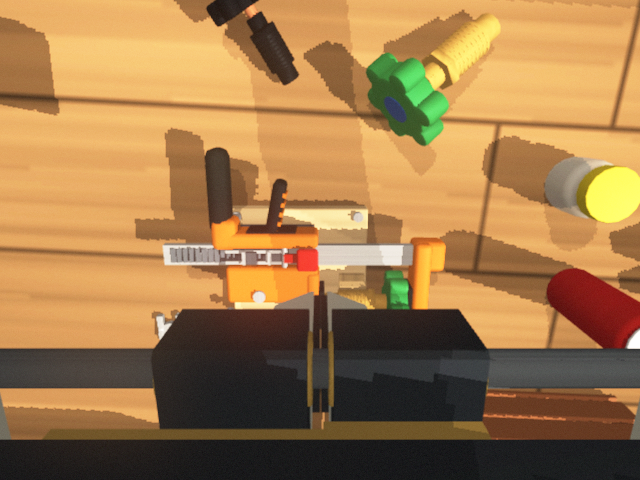

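Run:
```python
from h import *
import pickle
for n,box in (("w1",(370,230,420,310)),("w4",(370,262,420,309))):
    im=np.load(n+".npy"); c=pickle.load(open(n+".pkl","rb"))
    h=cv2.cvtColor(im,cv2.COLOR_RGB2HSV).astype(int); x0,y0,x1,y1=box; s=h[y0:y1,x0:x1]
    m=(s[...,0]>45)&(s[...,0]<80)&(s[...,1]>100); ys,xs=np.where(m); top=ys<ys.min()+25
    print(n,xs[top].min()+x0,xs[top].max()+x0,ys.min()+y0,[ray(c,(k+x0,ys.min()+y0+10),.055).round(4) for k in (xs[top].min(),xs[top].max())])
    m=(((h[...,0]<5)|(h[...,0]>175))&(h[...,1]>180)&(h[...,2]>120)); k=np.zeros(m.shape,bool); k[215:280,287:325]=m[215:280,287:325]; y,x=np.where(k); print("red",ray(c,(x.mean(),y.mean()),.063),x.min(),x.max())
w=np.load("w4.npy"); w1=np.load("w1.npy")
a=cv2.resize(w1[235:309,295:415],(800,493),interpolation=cv2.INTER_CUBIC)[:290]; b=cv2.resize(w[240:309,295:415],(800,460),interpolation=cv2.INTER_CUBIC)[-300:]
save("cmp",np.vstack([a,b]))
```

```text
w1 381 404 241 [array([0.5699, 0.191 , 0.055 ]), array([0.5699, 0.2138, 0.055 ])]
red [0.54903496 0.10848808 0.063     ] 287 307
w4 382 408 271 [array([0.5694, 0.1814, 0.055 ]), array([0.5681, 0.2062, 0.055 ])]
red [0.54884406 0.10621718 0.063     ] 287 317
```

View pics/cmp.png

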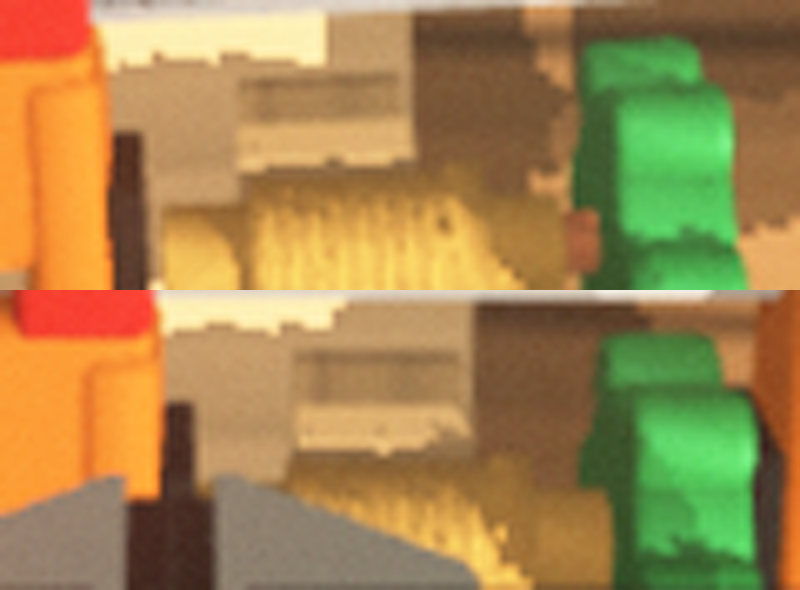

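The comparison shows the brown spindle visible next to the green handle before, and the brass now flush against it, so the handle is home. Next is the release.

Run:
```python
from h import *
X=np.array([.549,.109]); manip.servo_line(np.r_[X,.10],vel=.3); manip.servo_line(np.r_[X,.046],vel=.2); manip.sleep(.1)
b=np.mean([manip.current_force()[2] for _ in range(4)]); z=.046; z0=None
while z>.020:
    z-=.002; manip.servo_line(np.r_[X,z],vel=.1); f=np.mean([manip.current_force()[2] for _ in range(4)])-b; a=manip.current_tool_pos()[2]
    print(round(z,3),round(a,4),round(f,2),round(manip.current_clock(),2))
    if z0 is None and f>2: z0=z
    if f>9 or (z0 and f>4.8 and z0-z>.0045): break
manip.sleep(.8); print(manip.current_tool_pos(), manip.current_force()[2]-b)
print(jaw(viewer.get_image("top")))
manip.servo_line(np.r_[X,.10],vel=.25); print(manip.current_clock())
```

```text
0.044 0.0448 -0.35 33.92
0.042 0.0419 -0.33 34.17
0.04 0.0397 -0.93 34.42
0.038 0.0378 0.25 34.67
0.036 0.0358 0.78 34.92
0.034 0.0338 0.08 35.17
0.032 0.0318 0.27 35.42
0.03 0.0298 -0.46 35.67
0.028 0.0279 -0.52 35.92
0.026 0.0264 4.83 36.17
0.024 0.0245 6.15 36.42
0.022 0.0227 6.65 36.67
0.02 0.0219 15.84 36.92
[0.54939926 0.11143535 0.02187581] 15.705653039999532
[0, 0, 0, 0, 0, 0, 0, 0, 1, 0, 1, 1, 1, 1, 0, 1, 0, 1, 20, 11, 0, 0, 0, 0, 0, 0, 0, 0, 0, 0, 0, 0, 0, 0, 0, 0, 0, 0, 0, 0, 0, 0, 0, 0, 0, 0, 0, 0, 0, 0, 0, 0, 0, 0, 0, 0, 0, 0, 0, 0]
38.2333
```

The jaw is fully open again, and the contact height shows the real tip is about 35 mm above the reported TCP. I'll open the gripper and take a close look above the handle.

Run:
```python
from h import *
effector.open_jaws(); manip.servo_line(np.array([.596,.195,.12]),ori=Q,vel=.3)
c=viewer.get_calibration("wrist"); im=viewer.get_image("wrist"); save("w5",im)
h=cv2.cvtColor(im,cv2.COLOR_RGB2HSV).astype(int); m=(h[...,0]>45)&(h[...,0]<80)&(h[...,1]>100); m[:, :250]=0; m[:,400:]=0
k,l,s,ce=cv2.connectedComponentsWithStats(m.astype(np.uint8)); i=1+s[1:,4].argmax(); print(s[i],ce[i])
for r in range(s[i][1],s[i][1]+s[i][3],6):
    x=np.where(l[r]==i)[0]; print(r,x.min(),x.max(),ray(c,(x.min(),r),.065)[:2].round(4),ray(c,(x.max(),r),.065)[:2].round(4))
print(manip.current_tool_pos(),proj(c,manip.current_tool_pos()),manip.current_finger_gap(),manip.current_clock())
```

```text
[ 310  193   30   94 2665] [323.93996248 239.25666041]
193 313 334 [0.5616 0.1899] [0.561  0.2021]
199 310 337 [0.5652 0.1884] [0.5644 0.204 ]
205 310 338 [0.5688 0.1885] [0.5679 0.2049]
211 310 339 [0.5723 0.1887] [0.5714 0.2057]
217 310 338 [0.5759 0.1889] [0.575  0.2053]
223 310 338 [0.5796 0.1891] [0.5787 0.2056]
229 310 338 [0.5832 0.1892] [0.5823 0.2058]
235 310 338 [0.5869 0.1894] [0.586  0.2061]
241 310 338 [0.5906 0.1896] [0.5897 0.2063]
247 310 339 [0.5944 0.1898] [0.5934 0.2072]
253 310 339 [0.5981 0.1899] [0.5972 0.2074]
259 310 338 [0.6019 0.1901] [0.601  0.2071]
265 310 337 [0.6058 0.1903] [0.6049 0.2067]
271 311 337 [0.6096 0.1911] [0.6087 0.207 ]
277 310 337 [0.6135 0.1907] [0.6126 0.2072]
283 311 336 [0.6174 0.1915] [0.6166 0.2069]
[0.5955931  0.19464923 0.11951551] [317.44268839 282.69162849] 0.09163467275890588 40.225
```

View pics/w5.png

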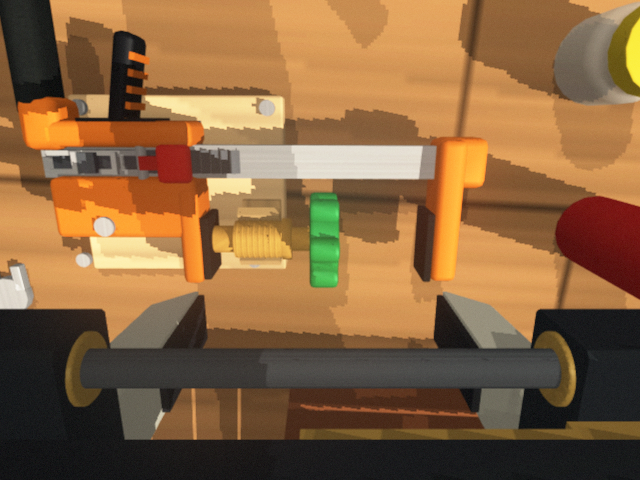

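Handle centre is at about (0.595, 0.1985), the jaw is open at column 425, and the fingers straddle the handle. I'll descend, grip and lift.

Run:
```python
from h import *
X=np.array([.595,.1985]); manip.servo_line(np.r_[X,.06],vel=.2); manip.sleep(.05); b=manip.current_force()
for z in (.040,.030,.025):
    manip.servo_line(np.r_[X,z],vel=.1); f=manip.current_force()-b; print(z,f.round(2))
    if np.linalg.norm(f)>5: raise SystemExit
effector.close(f_grip=35); print("gap",manip.current_finger_gap(),manip.current_gripper_force(),(manip.current_force()-b).round(2))
manip.servo_line(np.r_[X,.05],vel=.08); manip.sleep(.1); print("gap",manip.current_finger_gap(),(manip.current_force()-b).round(2),manip.current_clock())
for yaw in (np.pi/2+A, np.pi/2,-np.pi/2):
  for p in ([.41,-.373,.20],[.41,-.373,.10]): print(yaw,manip.solve_ik(p,down(yaw)))
```

```text
0.04 [ 0.82 -0.07 -0.09]
0.03 [ 0.27 -0.12 -0.89]
0.025 [ 0.23 -0.24 -1.05]
gap 0.017415888019699313 35.00012308359146 [0.89 0.67 0.54]
gap 0.017623453907135066 [ 0.92 -0.56 -2.16] 43.2833
1.6231562043547265 [ 0.48847574  0.29164923  0.24362923  1.80362218 -0.07978031  1.05584019
  0.81390967]
1.6231562043547265 [ 0.47380264  0.41638138  0.26845822  1.89294699 -0.14319728  0.85069441
  0.8674398 ]
1.5707963267948966 [ 0.48212376  0.29199764  0.25137105  1.80383808 -0.08236115  1.05589992
  0.76389852]
1.5707963267948966 [ 0.46540274  0.41724603  0.27901029  1.89323699 -0.14896777  0.85105161
  0.82016506]
-1.5707963267948966 [-0.25047779  0.66659264  1.36173553  1.82408704 -0.69279088  1.24382271
 -1.82440575]
-1.5707963267948966 [-0.21037703  0.89167735  1.35439138  1.91253473 -0.95671366  1.19403331
 -1.63688638]
```

```bash
cat >> h.py <<'E'
def place(cz,deg,cx=.405,cy=-.373):
    r=R.from_euler('y',-deg,degrees=True)*R.from_quat(down(np.pi/2)); tz=r.as_matrix()[:,2]
    return np.array([cx,cy,cz])+.017*tz, r.as_quat()
E
python3 - <<'E'
from h import *
p,q=place(.16,19.5); print(manip.solve_ik(p,q), manip.solve_ik(*place(.125,19.5)))
manip.servo_line(np.array([.595,.1985,.20]),vel=.25)
manip.move_pose(*place(.24,0)); print(manip.current_finger_gap(),manip.current_clock())
manip.servo_line(p+[0,0,.03],ori=q,vel=.1); print(manip.current_tool_pos(),manip.current_finger_gap(),manip.current_clock())
save("s6",viewer.get_image("scene"))
E
```

```text
[ 0.74456441  0.2326065   0.14616817  2.08280985 -0.48908035  0.66588742
  1.2464656 ] [ 0.80396823  0.28878339  0.08021713  2.10748498 -0.52659485  0.58829076
  1.29696654]
0.01778976604306725 46.1917
[ 0.41135245 -0.37293363  0.1744282 ] 0.017645481819612875 46.8667
```

View pics/s6.png

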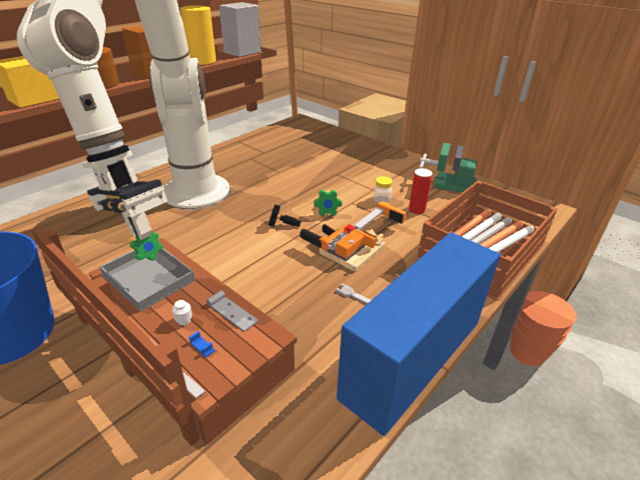

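The tap is held tilted over the tray, with the handle at (149,246). I'll lower it under force watch.

Run:
```python
from h import *
manip.servo_line(place(.140,19.5)[0],vel=.12); manip.sleep(.15)
fz=lambda: np.mean([manip.current_force()[2] for _ in range(4)])
b=fz(); z=.140
while z>.112:
    z-=.0015; manip.servo_line(place(z,19.5)[0],vel=.06); f=fz()-b; print(round(z,4),round(f,2),round(manip.current_clock(),2))
    if f>2.5: break
```

```text
0.1385 0.27 47.88
0.137 0.64 48.13
0.1355 0.48 48.38
0.134 0.05 48.63
0.1325 1.14 48.88
0.131 0.76 49.13
0.1295 0.16 49.38
0.128 -0.13 49.63
0.1265 4.64 49.88
```

Run:
```python
from h import *
effector.open_jaws(); manip.sleep(.2)
p=manip.current_tool_pos(); tz=R.from_quat(manip.current_tcp_rot()).as_matrix()[:,2]
manip.servo_line(p-tz*.10,vel=.15); 
manip.move_pose([.50,-.15,.33],down(np.pi/2)); manip.sleep(.3); print(manip.current_clock())
t=viewer.get_calibration("top"); im=viewer.get_image("top"); print(jaw(im))
h=cv2.cvtColor(im,cv2.COLOR_RGB2HSV).astype(int); sub=np.zeros(h.shape[:2],np.uint8); sub[258:336,434:502]=1
for n,m,z in (("green",(h[...,0]>45)&(h[...,0]<80)&(h[...,1]>100),.125),("brass",(h[...,0]>12)&(h[...,0]<35)&(h[...,1]>100),.11)):
    ys,xs=np.where(m&(sub>0)); print(n,len(xs),xs.min(),xs.max(),ys.min(),ys.max(),ray(t,(xs.mean(),ys.mean()),z),ray(t,(xs.mean(),ys.max()),z)) if len(xs) else print(n,0)
print(manip.current_finger_gap(),manip.current_force())
```

```text
53.575
[0, 0, 0, 0, 0, 0, 0, 0, 0, 2, 2, 2, 2, 3, 0, 0, 0, 5, 22, 3, 0, 0, 0, 0, 0, 0, 0, 0, 0, 0, 0, 0, 0, 0, 0, 0, 0, 0, 0, 0, 0, 0, 0, 0, 0, 0, 0, 0, 0, 0, 0, 0, 0, 0, 0, 0, 0, 0, 0, 0]
green 270 454 481 278 290 [ 0.40333029 -0.37201977  0.125     ] [ 0.39003667 -0.37106485  0.125     ]
brass 268 454 501 259 334 [ 0.36486986 -0.3737206   0.11      ] [ 0.29112338 -0.36841895  0.11      ]
0.09153675865696864 [ 0.49771665 -0.58025635 -0.00208016]
```

```bash
python3 -c "
from bench import manip
print(manip.hand_in(), manip.current_clock())"
```

```text
the job is handed in; nothing more can be done
the job is handed in; nothing more can be done
```

I pressed the handle home, released the jaw so it sprang fully open, laid the tap in the tray and handed the job in at about 54 s; the verdict was not shown.

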